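# Roll-test steel tubes for straightness

### The job

Roll-test all three steel tubes on the sloping plate: lay each one square across its upper end and let go. A straight tube must roll down the plate by itself into the catch trough at its lower edge - do not grip it on the lower half or carry it there; the bent one, which rocks and stays on the plate, you then put flat into the reject tray. Leave everything else on the bench where it is.

Things in the scene. Friction and masses are not known exactly. Their poses are not given: they have to be found in the camera images.
- roll_plate: the fixed roll-test stand: a flat steel plate, 260 mm along x, 180 mm along y, sloping 0.06 rad down towards +x (away from the robot). Origin at bench height below the plate's centre; the upper face is 52 mm over the bench there, 60 mm at the upper end (x = -130 mm, stop strip 5 mm high, 6 mm thick), 44 mm at the open lower edge (x = +130 mm). A tube lies across it along y
- trough (a point): the middle of the catch trough, 6 mm above the bench, 171 mm from the stand's origin along x. The trough follows the plate's lower edge: stand x = 130 to 212 mm, 172 mm long in y, its floor 3 to 10 mm above the bench and sloping down away from the plate, walls 50 mm high (above the bench) on its other three sides; it holds two tubes side by side
- reject_tray: the fixed grey reject tray, open on top, 130 mm along its x by 200 mm along its y, 35 mm high, walls and floor 4 to 5 mm thick; the origin is at bench height below its centre
- tube_1_mid (a point): a plain grey steel tube, 36 mm diameter, 140 mm long, about 0.35 kg, lying on the bench at the start. Point: half-way along, on its centre line, 18 mm above what it lies on; x runs along the tube (y, z turn as it rolls). Two of the three are straight, one is bent (middle bowed 6 mm off the line of its ends); any may lie in any place. Let go on the slope, a straight one rolls off at once (0.4 m/s2), the bent one only rocks and stays
- tube_2_mid (a point): a plain grey steel tube, 36 mm diameter, 140 mm long, about 0.35 kg, lying on the bench at the start. Point: half-way along, on its centre line, 18 mm above what it lies on; x runs along the tube (y, z turn as it rolls). Two of the three are straight, one is bent (middle bowed 6 mm off the line of its ends); any may lie in any place. Let go on the slope, a straight one rolls off at once (0.4 m/s2), the bent one only rocks and stays
- tube_3_mid (a point): a plain grey steel tube, 36 mm diameter, 140 mm long, about 0.35 kg, lying on the bench at the start. Point: half-way along, on its centre line, 18 mm above what it lies on; x runs along the tube (y, z turn as it rolls). Two of the three are straight, one is bent (middle bowed 6 mm off the line of its ends); any may lie in any place. Let go on the slope, a straight one rolls off at once (0.4 m/s2), the bent one only rocks and stays
- casting_mid (a point): a dark cast bracket, 46x48x56 mm high, a bystander to be left alone; the point is at its centre, half-way up
- ring_mid (a point): a thick machined steel ring lying flat, 70 mm diameter, 30 mm high, a bystander to be left alone; the point is at its centre, half-way up
- duct_tape_mid (a point): a roll of grey duct tape lying flat, 103 mm diameter, 48 mm high, a bystander to be left alone; the point is at its centre, half-way up

How it is judged:
By the outcome, as a careful person would: the job done as asked, in the order asked, and still so for the second after the job is handed in, with the robot touching nothing.
It also fails if it takes over 72 s, if anything falls off the work surface, if the arm or the gripper's body presses on something with over 40 N, if the wrist force passes 120 N, or if a joint passes its speed limit or range.

### The arm

A 7-joint arm with a two-finger parallel gripper is mounted at the origin on a cart in front of the work surface, level with it; the furniture and walls round the work are solid. World frame = base frame: x ahead of the robot, y to its left, z up, the work surface at z = 0. Lengths are in m, angles in rad, forces in N, time in s.
With the tool pointing down it reaches from about 0.4 to 0.85 m from the base axis. Payload 4.5 kg.
Tool frame: the origin (TCP) lies at the very end of the fingers, on their centre line; the grasp point (between the pads) lies 19 mm behind it (tcp_to_grasp is the z of the grasp point in the tool frame, in m); z points along the fingers, y is the line along which they close (so a half turn about z gives the same grasp; the last joint's range is limited). The gripper opens to 88 mm and grips with 3 to 60 N. Pads are 18 mm wide; open, the fingers measure 123 mm over their backs; the gripper's body (75 mm by 187 mm) begins 45 mm behind the grasp point.
Start: joints at [1.243, 0.689, -0.195, 1.565, 0.157, 0.902, -0.215], TCP at [0.221, -0.585, 0.239] pointing down, gripper open.
Joint ranges: [-3.01, 3.01], [-0.46, 2.08], [-1.47, 1.51], [0.13, 2.56], [-1, 4.14], [0.04, 2.09], [-2.66, 2.66]. Speed limits (rad/s): [2.57, 2.57, 3.14, 3.14, 3.14, 3.14, 3.14].

### API

Orientations are given as a unit quaternion [x, y, z, w].
In Python, from plant import * gives the robot as it stands. The module is installed in compiled form; this text tells all that it offers.
- The arm moves only by the shell command python3 -m jog 'ROWS' [OPENING] [FORCE]. ROWS is JSON, a list that holds one entry, the list of rows, each a list of 6 numbers: the shift along the tool's x, y, z in m, then the turn, a rotation vector about the tool's x, y, z in rad. In form: [[[dx, dy, dz, ax, ay, az], ...]]. A call has 1 to 12 rows; each row shifts and turns the commanded pose from where the row before left it, along the tool's axes as they then stand; what a row does not reach is not made up. A row lasts 1/8 s, in which the tool goes at most 62.5 mm and 10.7 degrees, less where a joint would pass 70% of its speed; a pose out of reach is approached as far as the arm can. A call with a gripper value outside its range is refused whole. OPENING is the finger opening in m, from 0 to 0.0881, set as the call begins (- or left out, the last holds). The fingers move at their own pace and stop on an object; FORCE is the grip in N (left out, the last holds). Time passes only in rows, so rows that do not move let the fingers close. It gives the time, the measured TCP pose, the force, the opening and the grip force at its end, in the units of the state.
- get_state(): the state, without advancing time (a new reading comes with each control period).
- snapshot(name): name is "side" or "top"; returns a dict with "frame" (400x640x3 uint8, red, green, blue), "mtx" (3x3 intrinsics, pixels), "xyz" and "orientation" of the camera in the world. Camera axes: x right, y down, z forward; pixel columns grow to the right and rows downward; lengths in m; the calibration is good to about 2 mm. A picture is of the moment at which its call begins. There is no depth.
- finish_job(): hands the job in; it is judged then, once.
The state is a dict: "clock": time; "q": joint angles; "qd": joint speeds; "joint_torque": joint torques, N m; "tool_pos": TCP position; "eef_rot": TCP orientation; "contact_force": force on the tool from outside, world axes, zero at the start; "moment": the same for the moment, N m; "opening": opening from 0.0 (shut) to 1.0 (fully open); "finger_force": force on a finger pad.
Only numpy, scipy, OpenCV 4.12 (cv2) and the standard library are available. Lean on these libraries where they do the work, as an engineer would, in place of code of your own. Each camera call takes 0.05 s, during which the arm holds its last target. There are 200 camera calls.

## Working session

There is one attempt and no reset: what is moved stays moved. The work goes in short steps, Python scripts to look and compute and a shell command to move; the robot and the scene stay as the last step left them, time stands still between calls to the robot, and variables do not carry over. Pictures are saved under pics/ and viewed, at most 10 in all, crops included, and the job is handed in when it is done.

```bash
mkdir -p pics
cat > h.py <<'E'
from plant import *
import numpy as np, cv2
from scipy.spatial.transform import Rotation as R
def snap(n,f=None,crop=None,s=1):
    d=snapshot(n); im=d["frame"][:,:,::-1].copy()
    if crop: x0,y0,x1,y1=crop; im=im[y0:y1,x0:x1]
    if s!=1: im=cv2.resize(im,None,fx=s,fy=s,interpolation=cv2.INTER_CUBIC)
    if f: cv2.imwrite("pics/"+f,im)
    return d
def px2w(d,u,v,z):
    r=R.from_quat(d["orientation"]).as_matrix()@np.linalg.inv(d["mtx"])@[u,v,1]
    p=np.array(d["xyz"]); return p+r*(z-p[2])/r[2]
def w2px(d,p):
    c=R.from_quat(d["orientation"]).as_matrix().T@(np.array(p)-d["xyz"]); c=d["mtx"]@c; return c[:2]/c[2]
E
python3 - <<'E'
from h import *
a=snap("top","t0.png");b=snap("side","s0.png")
for d in(a,b): print(np.round(d["xyz"],3),np.round(R.from_quat(d["orientation"]).as_matrix(),2).tolist(),d["mtx"][0])
s=get_state();print(s)
E
```

```text
[0.413 0.105 1.301] [[0.02, -0.99, 0.13], [-1.0, -0.02, -0.02], [0.02, -0.13, -0.99]] [461.34283509   0.         328.53859806]
[ 0.627 -0.79   0.79 ] [[1.0, 0.05, -0.03], [0.06, -0.63, 0.77], [0.02, -0.77, -0.64]] [485.39709177   0.         323.31106659]
{'clock': 0.1, 'q': array([ 1.24281931,  0.68988195, -0.19452163,  1.56624699,  0.15733156,
        0.90250677, -0.21510474]), 'qd': array([-1.11572649e-03, -1.09380942e-03,  2.74353452e-05, -2.83775168e-03,
       -9.51076107e-04,  6.83788133e-04, -2.50038164e-04]), 'joint_torque': array([-3.17183505e-03, -5.28496456e+01, -1.27162177e+00, -1.53837150e+01,
       -5.25568728e-02,  2.02592433e-03,  2.69040419e-05]), 'tool_pos': array([ 0.22095964, -0.58402654,  0.23799977]), 'eef_rot': array([ 9.83675516e-01,  1.79949434e-01, -2.20124611e-04, -7.94479441e-04]), 'contact_force': array([ 0.94985792, -0.37510196, -0.15927408]), 'moment': array([-0.05867781, -0.0122364 ,  0.04625629]), 'finger_force': 0.0, 'opening': 1.00124562061803}
```

View pics/t0.png

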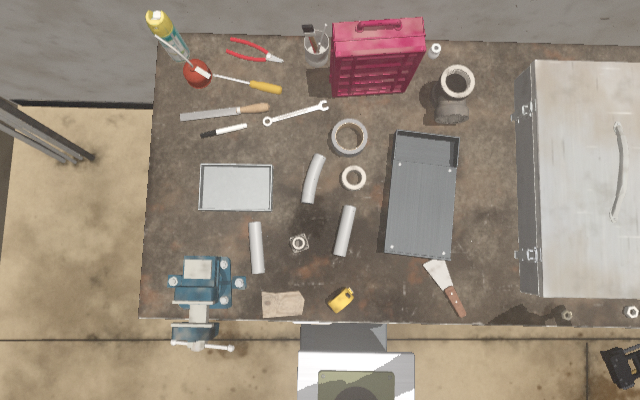

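View pics/s0.png

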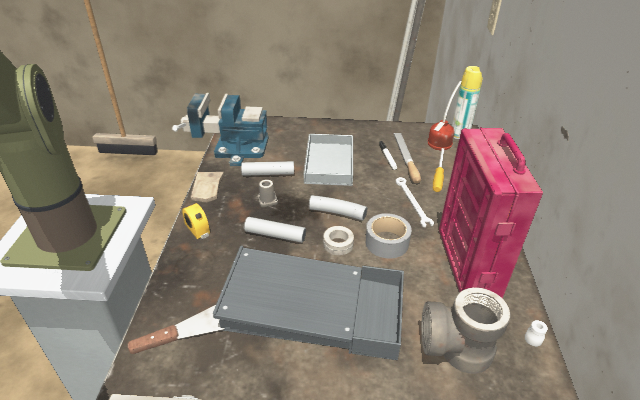

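The stand, seen from the top, has its corners near (398,132), (458,138), (450,258) and (386,250). The trough is at its far end, the tray is at (236,187), and the tubes are at (257,248), (344,231) and (313,178), the last of which looks bent. I'll zoom in for exact pixels.

Run:
```python
from h import *
snap("top","t1.png",(190,115,480,275),2.75)
```

```text
(no output)
```

View pics/t1.png

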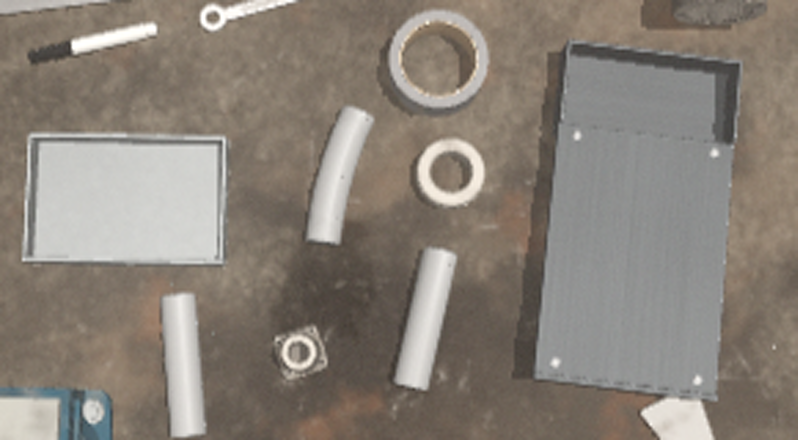

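Crop pixels: left tube (178,294)-(188,436), right tube (440,250)-(411,388), bent tube (358,111)-(323,241). The stand's near corners are (535,379) and (716,400), and its trough rim corners are (566,42) and (740,62).

Run:
```python
from h import *
d=snap("top")
f=lambda U,V,z: px2w(d,190+U/2.75,115+V/2.75,z)[:2]
def seg(n,a,b,z):
    A,B=f(*a,z),f(*b,z);v=A-B;print(n,"mid",np.round((A+B)/2,4),"len",round(np.hypot(*v),4),"ang",round(np.degrees(np.arctan2(v[1],v[0])),1))
seg("L",(178,294),(188,436),.018);seg("R",(440,250),(411,388),.018);seg("B",(358,111),(323,241),.018)
print("Bmid",f(334,170,.018))
seg("near edge",(535,379),(716,400),.063);seg("rim far",(566,42),(740,62),.05)
n=(f(535,379,.063)+f(716,400,.063))/2;m=(f(566,42,.05)+f(740,62,.05))/2
v=m-n;print("axis",np.hypot(*v),np.degrees(np.arctan2(v[1],v[0])),n,m)
print("tray",np.round([f(*p,.035) for p in((28,135),(228,138),(223,265),(24,262))],4).tolist(),)
print("cast",f(300,352,.056),"ring",f(451,172,.03),"tape",f(438,62,.048), "vise", f(60,400,.1))
s=get_state();M=R.from_quat(s["eef_rot"]).as_matrix();print(np.round(M,3).tolist())
```

```text
L mid [0.4274 0.2788] len 0.142 ang 6.4
R mid [0.479  0.0363] len 0.1424 ang -10.9
B mid [0.6231 0.1259] len 0.1395 ang -13.4
Bmid [0.62871846 0.13282839]
near edge mid [ 0.4123 -0.1569] len 0.1772 ang 84.7
rim far mid [ 0.753  -0.1885] len 0.1782 ang 84.8
axis 0.34213606975443434 -5.309637342974548 [ 0.41234405 -0.15685262] [ 0.75301207 -0.18851324]
tray [[0.6538, 0.4421], [0.656, 0.2406], [0.5269, 0.2407], [0.5251, 0.4387]]
cast [0.44162421 0.16034205] ring [0.62765574 0.01368578] tape [0.737191  0.0298642] vise [0.39101739 0.38072224]
[[0.935, 0.354, -0.0], [0.354, -0.935, 0.001], [-0.0, -0.001, -1.0]]
```

```bash
cat >> h.py <<'E'
def to(x,y,z,yaw):
    "shift in tool axes AFTER turning to yaw (deg)"
    s=get_state();M=R.from_quat(s["eef_rot"]).as_matrix();c=np.degrees(np.arctan2(M[1,0],M[0,0]))
    t=-((yaw-c+180)%360-180); a=np.radians(yaw);d=np.array([x,y,z])-s["tool_pos"]
    N=np.array([[np.cos(a),np.sin(a),0],[np.sin(a),-np.cos(a),0],[0,0,-1]])
    print("t",round(s["clock"],2),"pos",np.round(s["tool_pos"],4),"yaw",round(c,2),"tilt",np.round(M[:,2],3),"q",np.round(s["q"],2),"F",np.round(s["contact_force"],1),"op",round(s["opening"]*88.1,1))
    print("turn az",round(np.radians(t),4),"shift now-frame",np.round(M.T@d,4),"shift after turn",np.round(N@d,4))
E
python3 -m jog '[[[0,0,-0.025,0,0,0.138],[0,0,-0.025,0,0,0.138],[0,0,-0.025,0,0,0.138],[0,0,-0.025,0,0,0.138],[0.0113,-0.0548,0,0,0,0],[0.0113,-0.0548,0,0,0,0],[0.0113,-0.0548,0,0,0,0],[0.0113,-0.0548,0,0,0,0],[0.0113,-0.0548,0,0,0,0],[0.0113,-0.0548,0,0,0,0],[0.0113,-0.0548,0.02,0,0,0],[0.0113,-0.0548,0.03,0,0,0]]]' 0.064 25
python3 -c "
from h import *
to(.479,.0363,.003,-10.9)"
```

```text
clock: 1.7
tool_pos: [0.3938, -0.1705, 0.2894]
eef_rot: [0.995, -0.095, 0.002, 0.0]
contact_force: [1.4, 0.2, -0.4]
opening: 0.728
finger_force: 0.0
t 1.7 pos [ 0.3938 -0.1705  0.2894] yaw -10.91 tilt [ 0.003 -0.001 -1.   ] q [ 0.39  0.36 -0.12  2.06  0.06  0.72 -1.54] F [ 1.4  0.2 -0.4] op 64.1
turn az -0.0002 shift now-frame [ 0.0435 -0.2193  0.2865] shift after turn [ 0.0445 -0.2192  0.2864]
```

```bash
python3 -m jog '[[[0.0087,-0.0438,0.02,0,0,0],[0.0087,-0.0438,0.02,0,0,0],[0.0087,-0.0438,0.02,0,0,0],[0.0087,-0.0438,0.02,0,0,0],[0.0087,-0.0438,0.02,0,0,0],[0,0,0.05,0,0,0],[0,0,0.05,0,0,0],[0,0,0.04,0,0,0],[0,0,0.03,0,0,0],[0,0,0.0155,0,0,0],[0,0,0,0,0,0]]]'
python3 -c "
from h import *
to(.479,.0363,.004,-10.9)
snap('side','s1.png',(160,130,480,370),2)"
```

```text
clock: 3.08
tool_pos: [0.4764, 0.0349, 0.0032]
eef_rot: [0.995, -0.095, -0.001, 0.0]
contact_force: [0.7, -0.0, 0.3]
opening: 0.722
finger_force: 0.0
t 3.08 pos [0.4764 0.0349 0.0032] yaw -10.89 tilt [-0.001 -0.    -1.   ] q [-0.16  0.95 -0.01  2.14  0.14  0.05 -2.07] F [ 0.7 -0.   0.3] op 63.6
turn az 0.0002 shift now-frame [ 0.0023 -0.0019 -0.0008] shift after turn [ 0.0023 -0.0019 -0.0008]
```

View pics/s1.png

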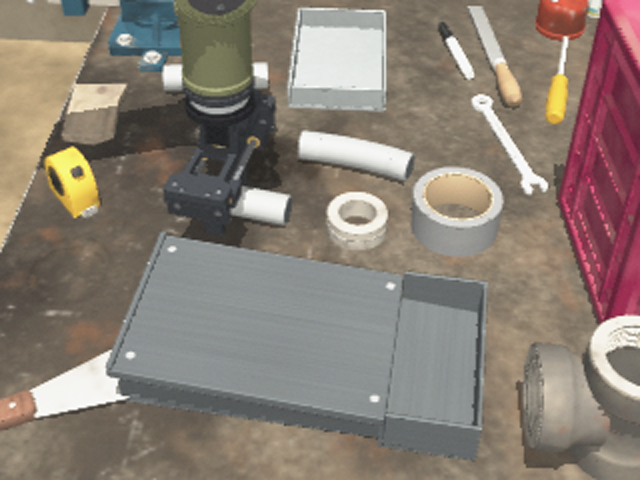

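The fingers straddle the right-hand tube (at about (250,205) in the crop) and nothing else is touched. I'll raise slightly and grip.

```bash
python3 -m jog '[[[0.002,-0.002,-0.003,0,0,0],[0,0,0,0,0,0],[0,0,0,0,0,0],[0,0,0,0,0,0],[0,0,0,0,0,0],[0,0,0,0,0,0]]]' 0.02 30
python3 -c "
from h import *
to(.467,-.162,.20,84.7)"
```

```text
clock: 3.88
tool_pos: [0.4797, 0.0367, 0.0073]
eef_rot: [0.995, -0.095, 0.001, -0.0]
contact_force: [0.8, 1.1, 6.2]
opening: 0.399
finger_force: 30.0
t 3.88 pos [0.4797 0.0367 0.0073] yaw -10.89 tilt [ 0.002  0.    -1.   ] q [-0.17  0.94 -0.01  2.13  0.14  0.06 -2.07] F [0.8 1.1 6.2] op 35.2
turn az -1.6684 shift now-frame [ 0.0254  0.1974 -0.1928] shift after turn [-0.1991  0.0057 -0.1927]
```

```bash
python3 -m jog '[[[0,0,-0.03,0,0,0],[0,0,-0.05,0,0,0],[0,0,-0.045,0,0,-0.16],[0,0,0,0,0,-0.1676],[0,0,0,0,0,-0.1676],[0,0,0,0,0,-0.1676],[0,0,0,0,0,-0.1676],[0,0,0,0,0,-0.1676],[0,0,0,0,0,-0.1676],[0,0,0,0,0,-0.1676],[0,0,0,0,0,-0.1676],[0,0,0,0,0,-0.1676]]]'
python3 -c "
from h import *
to(.467,-.162,.064,84.7)"
```

```text
clock: 5.38
tool_pos: [0.4779, 0.0357, 0.131]
eef_rot: [0.737, 0.676, -0.001, -0.0]
contact_force: [0.8, -0.3, -4.7]
opening: 0.404
finger_force: 30.0
t 5.38 pos [0.4779 0.0357 0.131 ] yaw 84.99 tilt [-0.002 -0.001 -1.   ] q [ 0.14  0.73 -0.5   2.08  0.72  0.51 -0.99] F [ 0.8 -0.3 -4.7] op 35.6
turn az 0.0051 shift now-frame [-0.1978  0.0065  0.0673] shift after turn [-0.1979  0.0074  0.067 ]
```

```bash
python3 -m jog '[[[-0.03,0.001,0,0,0,0.005],[-0.05,0.002,0,0,0,0],[-0.05,0.002,0,0,0,0],[-0.05,0.0015,0.015,0,0,0],[-0.018,0.001,0.02,0,0,0],[0,0,0.015,0,0,0],[0,0,0.008,0,0,0],[0,0,0,0,0,0]]]'
python3 -c "
from h import *
to(.467,-.162,.064,84.7)
snap('side','s2.png',(160,170,480,370),2.4)"
```

```text
clock: 6.38
tool_pos: [0.4668, -0.1609, 0.0732]
eef_rot: [0.74, 0.672, -0.001, -0.001]
contact_force: [-0.6, 0.3, -3.7]
opening: 0.398
finger_force: 30.0
t 6.38 pos [ 0.4668 -0.1609  0.0732] yaw 84.46 tilt [-0.002  0.    -1.   ] q [ 0.5   0.84 -0.43  2.07  0.87  0.42 -0.72] F [-0.6  0.3 -3.7] op 35.0
turn az -0.0042 shift now-frame [-0.0011  0.0004  0.0092] shift after turn [-0.0011  0.0003  0.0092]
```

View pics/s2.png

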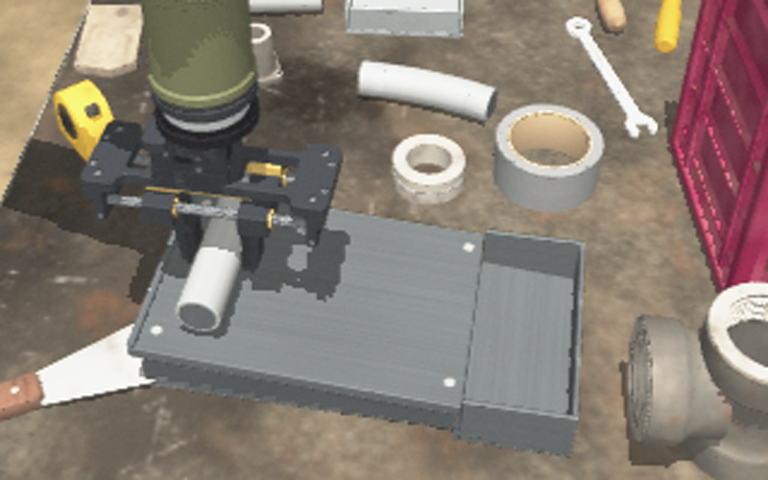

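The tube is held square over the upper end of the plate (its near end at about (200,315) in the crop). I'll lower it to contact.

```bash
python3 -m jog '[[[-0.001,0,0.005,0,0,-0.004],[0,0,0.003,0,0,0],[0,0,0.001,0,0,0],[0,0,0,0,0,0]]]'
```

```text
clock: 6.92
tool_pos: [0.4673, -0.1623, 0.0647]
eef_rot: [0.739, 0.673, -0.0, 0.0]
contact_force: [-0.6, -0.1, -4.7]
opening: 0.403
finger_force: 30.0
```

```bash
python3 -m jog '[[[0,0,0.0008,0,0,0],[0,0,0,0,0,0],[0,0,-0.02,0,0,0],[0,0,-0.04,0,0,0],[0,0,-0.05,0,0,0],[0,0,-0.03,0,0,0],[0,0,0,0,0,0],[0,0,0,0,0,0],[0,0,0,0,0,0]]]' 0.064
python3 -c "
from h import *
to(.4274,.2788,.2,6.4)
snap('side','s3.png',(160,130,480,370),2)"
```

```text
clock: 8.05
tool_pos: [0.4664, -0.1623, 0.2027]
eef_rot: [0.739, 0.673, -0.001, -0.001]
contact_force: [0.5, -0.6, 0.0]
opening: 0.719
finger_force: 0.0
t 8.05 pos [ 0.4664 -0.1623  0.2027] yaw 84.65 tilt [-0.002  0.    -1.   ] q [ 0.66  0.65 -0.68  1.98  0.61  0.73 -0.48] F [ 0.5 -0.6  0. ] op 63.4
turn az 1.3658 shift now-frame [ 0.4355 -0.08    0.003 ] shift after turn [ 0.0104 -0.4427  0.0027]
```

View pics/s3.png

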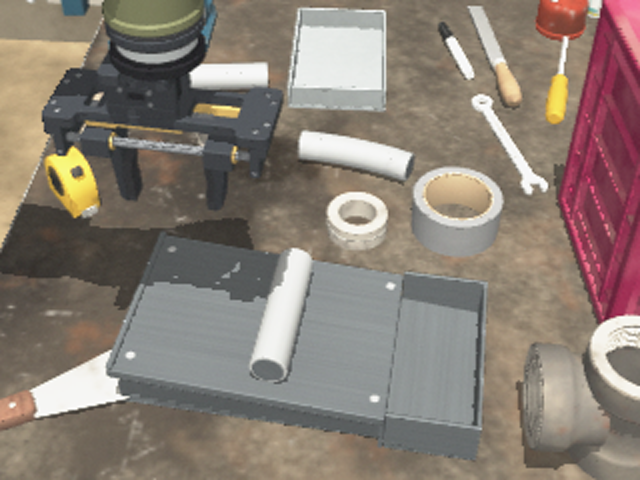

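The tube has left the fingers and is rolling square down the plate (centre about (282,315) in the crop). I'll move to the left-hand tube.

```bash
python3 -m jog '[[[0,0,0,0,0,0.1707],[0,0,0,0,0,0.1707],[0,0,0,0,0,0.1707],[0,0,0,0,0,0.1707],[0,0,0,0,0,0.1707],[0,0,0,0,0,0.1707],[0,0,0,0,0,0.1707],[0,0,0,0,0,0.1707],[0.0029,-0.0553,0,0,0,0],[0.0029,-0.0553,0,0,0,0],[0.0029,-0.0553,0,0,0,0],[0.0029,-0.0553,0,0,0,0]]]'
python3 -c "
from h import *
to(.440,.2802,.0065,6.4)
snap('side','s4.png',(160,130,480,370),2)"
```

```text
clock: 9.6
tool_pos: [0.4536, 0.0605, 0.2032]
eef_rot: [0.998, 0.056, -0.001, 0.0]
contact_force: [0.3, -0.1, 0.6]
opening: 0.723
finger_force: 0.0
t 9.6 pos [0.4536 0.0605 0.2032] yaw 6.4 tilt [-0.001 -0.    -1.   ] q [-0.08  0.54 -0.23  2.09  0.24  0.53 -1.95] F [ 0.3 -0.1  0.6] op 63.7
turn az 0.0 shift now-frame [ 0.0112 -0.2199  0.1967] shift after turn [ 0.011  -0.2198  0.1967]
```

View pics/s4.png

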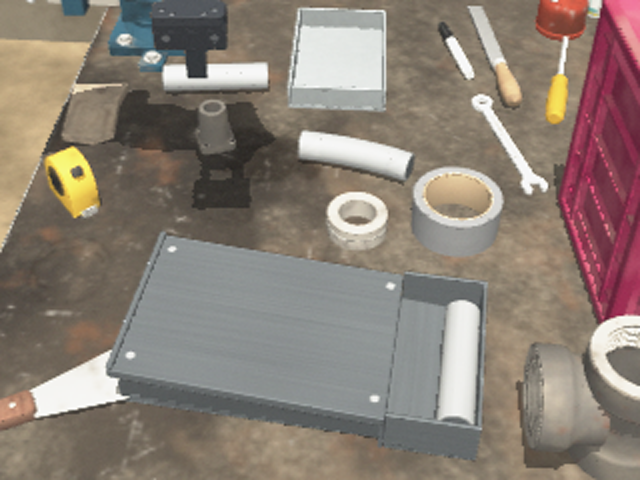

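The first tube rests in the trough at the far wall (about (460,360) in the crop). Next is the left tube.

```bash
python3 -m jog '[[[0.0028,-0.055,0,0,0,0],[0.0028,-0.055,0,0,0,0],[0.0028,-0.055,0,0,0,0],[0.0028,-0.055,0,0,0,0],[0,0,0.03,0,0,0],[0,0,0.05,0,0,0],[0,0,0.05,0,0,0],[0,0,0.04,0,0,0],[0,0,0.02,0,0,0],[0,0,0.0067,0,0,0],[0,0,0,0,0,0]]]'
python3 -c "
from h import *
to(.440,.2802,.0065,6.4)"
```

```text
clock: 11.02
tool_pos: [0.4406, 0.2785, 0.0069]
eef_rot: [0.998, 0.056, -0.0, 0.0]
contact_force: [-0.0, 0.3, 0.2]
opening: 0.723
finger_force: 0.0
t 11.03 pos [0.4406 0.2785 0.0069] yaw 6.41 tilt [-0.    -0.001 -1.   ] q [-0.61  0.95 -0.06  2.01  0.28  0.19 -2.38] F [-0.   0.3  0.2] op 63.7
turn az 0.0001 shift now-frame [-0.0005 -0.0017  0.0004] shift after turn [-0.0005 -0.0017  0.0004]
```

```bash
python3 -m jog '[[[0,-0.0015,0,0,0,0],[0,0,0,0,0,0],[0,0,0,0,0,0],[0,0,0,0,0,0],[0,0,0,0,0,0],[0,0,-0.03,0,0,0],[0,0,-0.05,0,0,0],[0,0,-0.05,0,0,0],[0,0,-0.02,0,0,0],[0,0,0,0,0,0]]]' 0.02 50
python3 -c "
from h import *
to(.468,-.1495,.155,84.7)"
```

```text
clock: 12.28
tool_pos: [0.4411, 0.2802, 0.1581]
eef_rot: [0.998, 0.056, 0.001, -0.0]
contact_force: [-0.1, -0.3, -3.6]
opening: 0.392
finger_force: 50.0
t 12.28 pos [0.4411 0.2802 0.1581] yaw 6.36 tilt [ 0.002  0.001 -1.   ] q [-0.55  0.68 -0.18  1.95  0.22  0.52 -2.34] F [-0.1 -0.3 -3.6] op 34.6
turn az -1.3672 shift now-frame [-0.0209  0.43    0.0026] shift after turn [-0.4253  0.0665  0.0031]
```

```bash
python3 -m jog '[[[0,0.04,0,0,0,0],[0,0.05,0,0,0,0],[0,0.05,0,0,0,0],[0,0.05,0,0,0,0],[0,0,0,0,0,-0.171],[0,0,0,0,0,-0.171],[0,0,0,0,0,-0.171],[0,0,0,0,0,-0.171],[0,0,0,0,0,-0.171],[0,0,0,0,0,-0.171],[0,0,0,0,0,-0.171],[0,0,0,0,0,-0.171]]]'
python3 -c "
from h import *
to(.468,-.1495,.075,84.7)"
```

```text
clock: 13.78
tool_pos: [0.4604, 0.0909, 0.1554]
eef_rot: [0.737, 0.676, -0.002, -0.001]
contact_force: [-0.9, -0.4, -4.1]
opening: 0.396
finger_force: 50.0
t 13.78 pos [0.4604 0.0909 0.1554] yaw 85.1 tilt [-0.004 -0.    -1.   ] q [ 0.08  0.69 -0.6   2.09  0.72  0.58 -1.12] F [-0.9 -0.4 -4.1] op 34.9
turn az 0.0069 shift now-frame [-0.2388  0.0284  0.0805] shift after turn [-0.2387  0.0297  0.0804]
```

```bash
python3 -m jog '[[[-0.03,0.004,0,0,0,0.005],[-0.05,0.006,0,0,0,0],[-0.05,0.006,0,0,0,0],[-0.05,0.006,0,0,0,0],[-0.045,0.006,0.02,0,0,0],[-0.0135,0.001,0.03,0,0,0],[0,0,0.02,0,0,0],[0,0,0.008,0,0,0],[0,0,0,0,0,0]]]'
python3 -c "
from h import *
to(.468,-.1495,.064,84.7)
d=snap('side','s5.png',(160,170,480,370),2.4)"
```

```text
clock: 14.9
tool_pos: [0.4672, -0.1482, 0.0783]
eef_rot: [0.74, 0.673, -0.001, -0.001]
contact_force: [-0.6, -0.6, -3.2]
opening: 0.396
finger_force: 50.0
t 14.9 pos [ 0.4672 -0.1482  0.0783] yaw 84.54 tilt [-0.002  0.001 -1.   ] q [ 0.51  0.84 -0.49  2.08  0.92  0.46 -0.8 ] F [-0.6 -0.6 -3.2] op 34.9
turn az -0.0027 shift now-frame [-0.0012  0.001   0.0143] shift after turn [-0.0012  0.0009  0.0143]
```

View pics/s5.png

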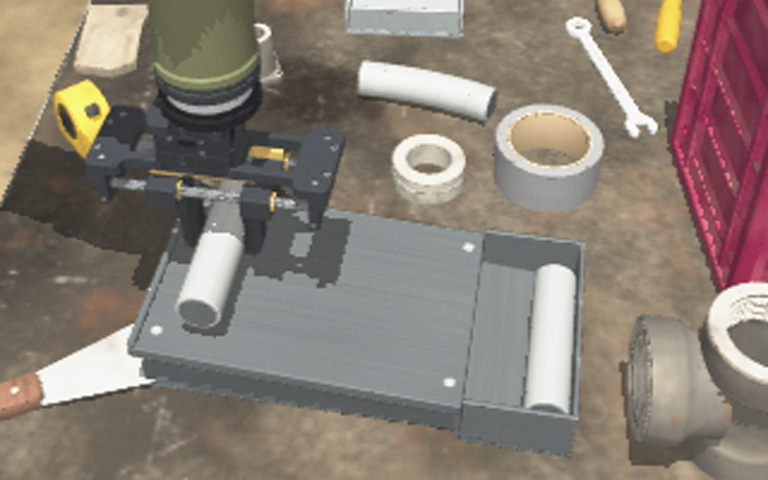

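The second tube is square over the upper end (near end at about (200,310) in the crop), matching the first. I'll lower it and release.

```bash
python3 -m jog '[[[-0.001,0.001,0.007,0,0,-0.003],[0,0,0.005,0,0,0],[0,0,0.002,0,0,0],[0,0,0.0005,0,0,0],[0,0,0,0,0,0]]]'; python3 -m jog '[[[0,0,0,0,0,0],[0,0,0,0,0,0],[0,0,-0.02,0,0,0],[0,0,-0.04,0,0,0],[0,0,-0.05,0,0,0],[0,0,-0.03,0,0,0],[0,0,0,0,0,0],[0,0,0,0,0,0]]]' 0.064
python3 -c "
from h import *
to(.6265,.130,.2,-13.4)"
```

```text
clock: 15.58
tool_pos: [0.4688, -0.1499, 0.0648]
eef_rot: [0.739, 0.673, 0.0, 0.0]
contact_force: [-0.3, 0.5, -2.7]
opening: 0.397
finger_force: 50.0
clock: 16.58
tool_pos: [0.4681, -0.1502, 0.2041]
eef_rot: [0.739, 0.673, -0.001, -0.0]
contact_force: [0.6, 0.2, -0.5]
opening: 0.721
finger_force: 0.0
t 16.57 pos [ 0.4681 -0.1502  0.2041] yaw 84.65 tilt [-0.001 -0.    -1.   ] q [ 0.67  0.66 -0.73  1.98  0.64  0.75 -0.54] F [ 0.6  0.2 -0.5] op 63.5
turn az 1.7113 shift now-frame [0.2937 0.1316 0.0038] shift after turn [ 0.0891 -0.3093  0.0041]
```

```bash
python3 -m jog '[[[0,0,0,0,0,0.1711],[0,0,0,0,0,0.1711],[0,0,0,0,0,0.1711],[0,0,0,0,0,0.1711],[0,0,0,0,0,0.1711],[0,0,0,0,0,0.1711],[0,0,0,0,0,0.1711],[0,0,0,0,0,0.1711],[0,0,0,0,0,0.1711],[0,0,0,0,0,0.1711],[0.01,-0.035,0,0,0,0]]]'
python3 -c "
from h import *
to(.6245,.1318,.006,-13.4)
snap('side','s6.png',(160,130,480,370),2)"
```

```text
clock: 17.95
tool_pos: [0.4845, -0.1207, 0.2031]
eef_rot: [0.993, -0.12, -0.002, 0.002]
contact_force: [1.6, 1.2, -0.1]
opening: 0.726
finger_force: 0.0
t 17.95 pos [ 0.4845 -0.1207  0.2031] yaw -13.78 tilt [-0.005 -0.003 -1.   ] q [ 0.29  0.59 -0.22  1.97  0.22  0.61 -1.89] F [ 1.6  1.2 -0.1] op 63.9
turn az -0.0066 shift now-frame [ 0.0767 -0.2793  0.1958] shift after turn [ 0.0777 -0.2781  0.1971]
```

View pics/s6.png

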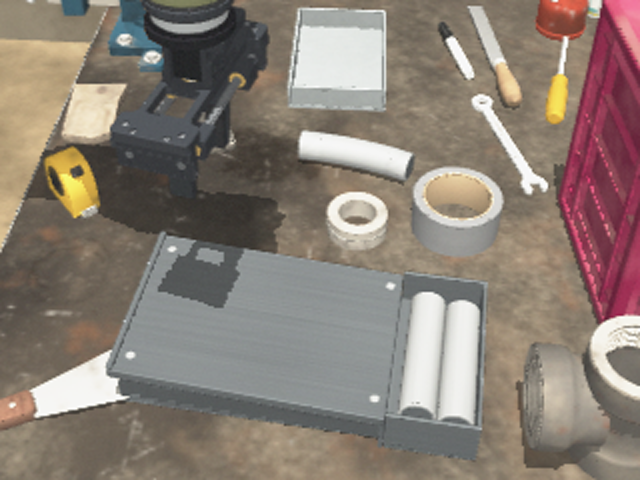

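Both straight tubes lie side by side in the trough (about (425,355) and (460,360) in the crop). Now the bent one.

```bash
python3 -m jog '[[[0.0155,-0.055,0,0,0,0],[0.0155,-0.055,0,0,0,0],[0.0155,-0.055,0,0,0,0],[0.0155,-0.055,0,0,0,0],[0.0155,-0.058,0,0,0,0],[0,0,0.03,0,0,0],[0,0,0.05,0,0,0],[0,0,0.05,0,0,0],[0,0,0.04,0,0,0],[0,0,0.02,0,0,0],[0,0,0.0067,0,0,0],[0,0,0,0,0,0]]]'
python3 -c "
from h import *
to(.6245,.1318,.0065,-13.4)"
```

```text
clock: 19.5
tool_pos: [0.6268, 0.1345, 0.0085]
eef_rot: [0.993, -0.116, 0.001, -0.0]
contact_force: [0.1, -0.3, 0.8]
opening: 0.724
finger_force: 0.0
t 19.5 pos [0.6268 0.1345 0.0085] yaw -13.37 tilt [ 0.001  0.    -1.   ] q [-0.21  1.02 -0.13  1.64  0.23  0.5  -2.29] F [ 0.1 -0.3  0.8] op 63.8
turn az 0.0006 shift now-frame [-0.0016  0.0031  0.002 ] shift after turn [-0.0016  0.0031  0.002 ]
```

```bash
python3 -m jog '[[[-0.002,0.003,0.002,0,0,0],[0,0,0,0,0,0],[0,0,0,0,0,0],[0,0,0,0,0,0],[0,0,0,0,0,0],[0,0,-0.03,0,0,0],[0,0,-0.05,0,0,0],[0,0,-0.05,0,0,0],[0,0,-0.02,0,0,0],[0,0,0,0,0,0]]]' 0.02 50
python3 -c "
from h import *
to(.467,-.162,.155,84.7)"
```

```text
clock: 20.75
tool_pos: [0.6241, 0.1317, 0.1568]
eef_rot: [0.993, -0.117, 0.001, -0.0]
contact_force: [0.9, -0.1, -4.5]
opening: 0.397
finger_force: 50.0
t 20.75 pos [0.6241 0.1317 0.1568] yaw -13.39 tilt [ 0.002  0.    -1.   ] q [-0.18  0.8  -0.18  1.6   0.19  0.75 -2.25] F [ 0.9 -0.1 -4.5] op 35.0
turn az -1.712 shift now-frame [-0.0848  0.3221  0.0015] shift after turn [-0.307  -0.1293  0.0018]
```

```bash
python3 -m jog '[[[0,0,0,0,0,-0.1712],[0,0,0,0,0,-0.1712],[0,0,0,0,0,-0.1712],[0,0,0,0,0,-0.1712],[0,0,0,0,0,-0.1712],[0,0,0,0,0,-0.1712],[0,0,0,0,0,-0.1712],[0,0,0,0,0,-0.1712],[0,0,0,0,0,-0.1712],[0,0,0,0,0,-0.1712],[-0.03,-0.013,0,0,0,0],[-0.047,-0.02,0,0,0,0]]]'; python3 -m jog '[[[-0.047,-0.02,0,0,0,0],[-0.047,-0.02,0,0,0,0],[-0.047,-0.02,0,0,0,0],[-0.047,-0.02,0,0,0,0],[-0.035,-0.014,0,0,0,0],[0,0,0.03,0,0,0],[0,0,0.03,0,0,0],[0,0,0.015,0,0,0],[0,0,0,0,0,0]]]'
python3 -c "
from h import *
to(.467,-.162,.064,84.7)"
```

```text
clock: 22.25
tool_pos: [0.5823, 0.059, 0.1537]
eef_rot: [0.738, 0.675, -0.001, -0.002]
contact_force: [-0.3, -0.9, -2.8]
opening: 0.4
finger_force: 50.0
clock: 23.38
tool_pos: [0.4685, -0.1547, 0.0796]
eef_rot: [0.739, 0.674, -0.001, -0.001]
contact_force: [-0.1, 0.3, -3.4]
opening: 0.394
finger_force: 50.0
t 23.38 pos [ 0.4685 -0.1547  0.0796] yaw 84.76 tilt [-0.003  0.001 -1.   ] q [ 0.53  0.84 -0.51  2.07  0.91  0.47 -0.77] F [-0.1  0.3 -3.4] op 34.7
turn az 0.0011 shift now-frame [-0.0074 -0.0008  0.0156] shift after turn [-0.0074 -0.0008  0.0156]
```

```bash
python3 -m jog '[[[-0.007,-0.001,0.007,0,0,0],[0,0,0.005,0,0,0],[0,0,0.003,0,0,0],[0,0,0.001,0,0,0],[0,0,0,0,0,0]]]'; python3 -m jog '[[[0,0,0,0,0,0],[0,0,0,0,0,0],[0,0,-0.02,0,0,0],[0,0,-0.04,0,0,0],[0,0,-0.05,0,0,0],[0,0,-0.03,0,0,0],[0,0,0,0,0,0],[0,0,0,0,0,0],[0,0,0,0,0,0],[0,0,0,0,0,0]]]' 0.064;  python3 -m jog '[[[0,0,0,0,0,0],[0,0,0,0,0,0],[0,0,0,0,0,0],[0,0,0,0,0,0],[0,0,0,0,0,0],[0,0,0,0,0,0],[0,0,0,0,0,0],[0,0,0,0,0,0],[0,0,0,0,0,0],[0,0,0,0,0,0],[0,0,0,0,0,0],[0,0,0,0,0,0]]]' 
python3 -c "
from h import *
a=snap('side','s7.png',(200,230,420,370),3.5)
"
```

```text
clock: 24.0
tool_pos: [0.4681, -0.1619, 0.0651]
eef_rot: [0.739, 0.674, 0.0, 0.0]
contact_force: [-0.4, -0.2, -3.8]
opening: 0.396
finger_force: 50.0
clock: 25.25
tool_pos: [0.4675, -0.1618, 0.2041]
eef_rot: [0.739, 0.674, -0.0, -0.001]
contact_force: [0.4, 0.4, -0.2]
opening: 0.729
finger_force: 0.0
clock: 26.75
tool_pos: [0.4679, -0.162, 0.205]
eef_rot: [0.739, 0.674, -0.0, 0.0]
contact_force: [-0.2, 0.8, 0.1]
opening: 0.725
finger_force: 0.0
```

View pics/s7.png

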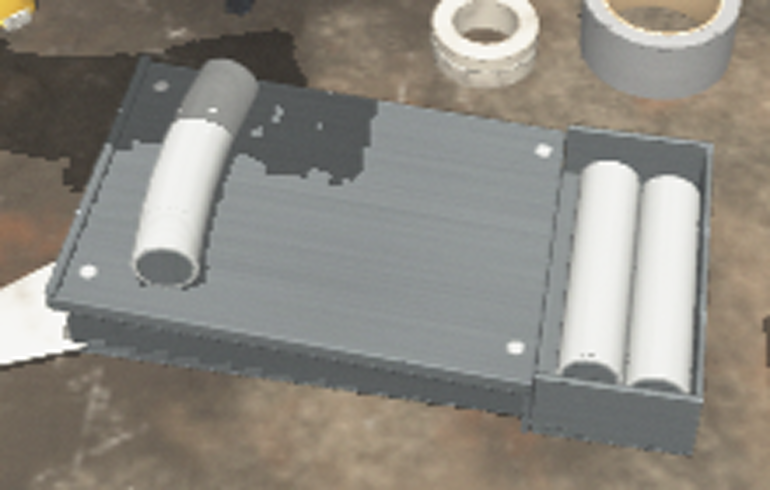

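The bent tube stayed on the upper end of the plate (middle at about (188,165) in the crop), and the two straight ones are in the trough. I'll regrip it.

```bash
python3 -c "
from h import *
d=snap('side')
for U,V in((188,165),(238,80),(170,255)): print(px2w(d,200+U/3.5,230+V/3.5,.075))
print(w2px(d,[.467,-.162,.075]))
to(.467,-.162,.066,84.7)"
```

```text
[ 0.46790562 -0.16119317  0.075     ]
[ 0.48613804 -0.09373264  0.075     ]
[ 0.46887851 -0.22417559  0.075     ]
[253.18288457 277.43073742]
t 26.85 pos [ 0.4679 -0.162   0.205 ] yaw 84.72 tilt [ 0. -0. -1.] q [ 0.69  0.66 -0.74  1.97  0.64  0.76 -0.52] F [-0.1  0.2 -0.7] op 63.8
turn az 0.0003 shift now-frame [-0.     -0.0009  0.139 ] shift after turn [-1.00e-04 -9.00e-04  1.39e-01]
```

```bash
python3 -m jog '[[[0,-0.001,0.03,0,0,0],[0,0,0.05,0,0,0],[0,0,0.04,0,0,0],[0,0,0.015,0,0,0],[0,0,0.004,0,0,0],[0,0,0,0,0,0]]]'; python3 -m jog '[[[0,0,0,0,0,0],[0,0,0,0,0,0],[0,0,0,0,0,0],[0,0,0,0,0,0],[0,0,0,0,0,0],[0,0,-0.03,0,0,0],[0,0,-0.05,0,0,0],[0,0,-0.05,0,0,0],[0,0,0,0,0,-0.09],[0,0,0,0,0,0]]]' 0.02 50
python3 -c "
from h import *
to(.588,.3405,.2,90)"
```

```text
clock: 27.6
tool_pos: [0.4673, -0.1619, 0.0663]
eef_rot: [0.739, 0.674, 0.0, 0.0]
contact_force: [-0.6, 0.3, -0.4]
opening: 0.727
finger_force: 0.0
clock: 28.85
tool_pos: [0.4657, -0.1622, 0.1956]
eef_rot: [0.708, 0.706, -0.001, -0.001]
contact_force: [0.4, -1.3, -3.2]
opening: 0.401
finger_force: 50.0
t 28.85 pos [ 0.4657 -0.1622  0.1956] yaw 89.8 tilt [-0.002 -0.    -1.   ] q [ 0.7   0.68 -0.75  1.98  0.68  0.75 -0.47] F [ 0.4 -1.3 -3.2] op 35.3
turn az -0.0035 shift now-frame [ 0.5032  0.1205 -0.0047] shift after turn [ 0.5027  0.1223 -0.0044]
```

Held again. I'll carry it to the tray.

```bash
python3 -m jog '[[[0.03,0.007,0,0,0,0],[0.05,0.012,0,0,0,0],[0.05,0.012,0,0,0,0],[0.05,0.012,0,0,0,0],[0.05,0.012,0,0,0,0],[0.05,0.012,0,0,0,0],[0.05,0.012,0,0,0,0],[0.05,0.012,0,0,0,0],[0.05,0.012,0,0,0,0],[0.05,0.012,0,0,0,0],[0.023,0.006,0,0,0,0],[0,0,0,0,0,0]]]'
python3 -c "
from h import *
to(.588,.3405,.0155,90)"
```

```text
clock: 30.35
tool_pos: [0.5871, 0.3429, 0.1938]
eef_rot: [0.707, 0.707, -0.001, -0.001]
contact_force: [-0.6, -0.3, -4.0]
opening: 0.394
finger_force: 50.0
t 30.35 pos [0.5871 0.3429 0.1938] yaw 90.01 tilt [-0.003 -0.001 -1.   ] q [-0.27  0.89 -0.68  1.41  0.59  1.06 -1.06] F [-0.6 -0.3 -4. ] op 34.7
turn az 0.0002 shift now-frame [-0.0023  0.0015  0.1783] shift after turn [-0.0024  0.0009  0.1783]
```

```bash
python3 -m jog '[[[-0.002,0.001,0.03,0,0,0],[0,0,0.05,0,0,0],[0,0,0.05,0,0,0],[0,0,0.03,0,0,0],[0,0,0.012,0,0,0],[0,0,0.005,0,0,0],[0,0,0,0,0,0]]]'; python3 -m jog '[[[0,0,0.001,0,0,0],[0,0,0,0,0,0]]]'
```

```text
clock: 31.22
tool_pos: [0.5906, 0.3388, 0.0199]
eef_rot: [0.708, 0.706, 0.001, 0.0]
contact_force: [-0.3, -0.5, -3.3]
opening: 0.394
finger_force: 50.0
clock: 31.48
tool_pos: [0.5905, 0.3391, 0.0188]
eef_rot: [0.708, 0.706, 0.001, 0.0]
contact_force: [0.2, -0.4, -3.3]
opening: 0.398
finger_force: 50.0
```

Lower the last 4 mm in small steps and watch the force.

```bash
python3 -m jog '[[[0,0,0.002,0,0,0],[0,0,0.001,0,0,0],[0,0,0,0,0,0]]]'; python3 -m jog '[[[0,0,0.001,0,0,0],[0,0,0,0,0,0]]]'
```

```text
clock: 31.85
tool_pos: [0.5899, 0.3387, 0.0148]
eef_rot: [0.708, 0.706, -0.0, 0.0]
contact_force: [-0.1, 0.1, -3.8]
opening: 0.396
finger_force: 50.0
clock: 32.1
tool_pos: [0.5901, 0.3389, 0.0141]
eef_rot: [0.708, 0.706, 0.0, 0.0]
contact_force: [-0.2, -0.7, -2.7]
opening: 0.395
finger_force: 50.0
```

```bash
python3 -m jog '[[[0,0,0,0,0,0],[0,0,0,0,0,0],[0,0,0,0,0,0],[0,0,-0.03,0,0,0],[0,0,-0.05,0,0,0],[0,0,-0.05,0,0,0],[0,0,-0.03,0,0,0],[-0.05,0,0,0,0,0],[-0.05,0,0,0,0,0],[-0.05,0,0,0,0,0],[-0.05,0,0,0,0,0],[-0.05,0,0,0,0,0]]]' 0.06
python3 - <<'E'
from h import *
to(.4,0,.2,90)
d=snap("top")
for z,p in((.023,"tray"),): pass
im=cv2.cvtColor(d["frame"],cv2.COLOR_RGB2GRAY)
# sample brightness profiles: tray (across x at y=.34, along y at x=.59), trough across stand x, old spots
def prof(pts): return [int(im[int(round(v)),int(round(u))]) for u,v in (w2px(d,p) for p in pts)]
print("tray x",prof([[x,.3405,.02] for x in np.arange(.53,.66,.008)]))
print("tray y",prof([[.594,y,.03] for y in np.arange(.24,.45,.01)]))
c=np.array([.5418,-.1689]);e=np.array([np.cos(np.radians(-5.3)),np.sin(np.radians(-5.3))])
print("stand x",prof([[*(c+e*x),.045] for x in np.arange(-.12,.215,.01)]))
E
```

```text
clock: 33.6
tool_pos: [0.5895, 0.0872, 0.1743]
eef_rot: [0.708, 0.706, 0.0, 0.0]
contact_force: [0.3, -0.1, 0.1]
opening: 0.681
finger_force: 0.0
t 33.6 pos [0.5895 0.0872 0.1743] yaw 89.88 tilt [ 0.001 -0.    -1.   ] q [ 0.16  0.81 -0.7   1.7   0.66  0.87 -0.82] F [ 0.3 -0.1  0.1] op 60.0
turn az -0.0021 shift now-frame [-0.0876 -0.1893 -0.0259] shift after turn [-0.0872 -0.1895 -0.0257]
tray x [168, 216, 217, 216, 216, 215, 192, 221, 223, 201, 212, 214, 211, 212, 211, 163, 136]
tray y [106, 151, 151, 183, 227, 223, 224, 224, 222, 222, 223, 218, 220, 221, 222, 225, 220, 209, 211, 207, 164]
stand x [90, 90, 88, 91, 105, 106, 109, 106, 106, 110, 121, 125, 130, 130, 125, 125, 125, 123, 123, 122, 100, 152, 151, 150, 149, 141, 175, 215, 223, 195, 202, 231, 214, 83]
```

```bash
python3 -c "
from h import *
print(finish_job())"
```

```text
the job is handed in; nothing more can be done
None
```

The job is handed in, at about 34 s of the 72 s allowed. Both straight tubes rolled down into the trough by themselves, and the bent one stayed on the plate and is now in the reject tray. I checked the tray by brightness readings only, and for the bystanders I relied on the low force readings rather than a final picture.

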